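# Bin the condemned sample

### The arm

A 6-joint arm with a two-finger parallel gripper is mounted at the origin on the work surface. World frame = base frame: x ahead of the robot, y to its left, z up, the work surface at z = 0. Lengths are in m, angles in rad, forces in N, time in s.
With the tool pointing down it reaches from about 0.375 to 0.975 m from the base axis. Payload 3.8 kg.
Tool frame: the origin (TCP) lies at the very end of the fingers, on their centre line; the grasp point (between the pads) lies 19 mm behind it; z points along the fingers, y is the direction in which the jaws open and shut (so a half turn about z gives the same grasp; the last joint's range is limited). The gripper opens to 85 mm and grips with 20 to 120 N. Pads are 22 mm wide; open, the fingers measure 114 mm over their backs; the gripper's body (76 mm by 85 mm) begins 54 mm behind the grasp point. The pads swing forward as they close: fully open they stand 13 mm farther back than shut.
Start: joints at [-0.037, 0.264, 1.604, -0, 1.274, -0.037], TCP at [0.675, -0, 0.231] pointing down, gripper open.
Joint ranges: [-2.63, 2.63], [-0.94, 2.18], [0.31, 2.57], [-1.31, 4.45], [0, 2.66], [-2.55, 2.55]. Speed limits (rad/s): [2.57, 2.57, 3.14, 3.14, 3.14, 3.14].

### API

Orientations are given as a rotation vector (axis times angle).
In Python, from workcell import status, read_camera, camera_info, order gives the robot as it stands.
- The arm moves only by the tool move_arm, never from a script. Its argument "deltas" is a list of rows, each a list of 3 entries, a list of its own where there are three numbers: the turn, a rotation vector about the world's x, y, z as a fraction of full scale, then the shift along the world's x, y, z as a fraction of full scale, then the closure, from -1 (fully open) to 1 (shut), so that 0 is half open. A call has 1 to 20 rows; each row is the pose to reach, as a shift and turn from the pose commanded when the call began; what a row does not reach only later rows make up. Full scale, the value 1, is 0.1 m for a shift and pi/2 rad for a turn. A row lasts 1/8 s, in which the tool goes at most 62.5 mm and 10.7 degrees, less where a joint would pass 70% of its speed; a pose out of reach is approached as far as the arm can. A call with a number of a shift or a turn outside -1 to 1 is refused whole. A call with a gripper value outside its range is refused whole. The fingers move at their own pace and stop on an object; "grip_force" is the grip in N (left out, the last holds). Time passes only in rows, so rows that repeat a pose let the fingers close. It gives the time, the measured TCP pose, the force and the opening at its end, in the units of the state.
- status.read_state(): the state, without advancing time (a new reading comes with each control period).
- read_camera(name): name is "scene" or "side" or "wrist"; returns (picture, depth): 480x640x3 uint8, red, green, blue; 480x640 float32, m along the optical axis (not along the pixel's ray), 0 where there is no reading.
- camera_info(name): a dict with "K" (3x3 intrinsics, pixels), "D" ([k1, k2, p1, p2, k3] as OpenCV has them; the pictures are not rectified), "R" (3x3) and "t" (3): a world point X has camera coordinates R X + t. Camera axes: x right, y down, z forward; pixel columns grow to the right and rows downward; lengths in m; the calibration is good to about 2 mm. A picture is of the moment at which its call begins: read the wrist's pose just before it. camera_info takes no time and is no camera call; for the wrist camera it gives the pose at the moment of the call.
- order.finish_job(): hands the job in, once; it reports no verdict.
The state is a dict: "time": time; "q": joint angles; "joint_vel": joint speeds; "joint_torque": joint torques, N m; "tool_pos": TCP position; "tcp_rot": TCP orientation; "wrist_force": force on the tool from outside, world axes, zero at the start; "torque": the same for the moment, N m; "width": opening from 0.0 (shut) to 1.0 (fully open).
Only numpy, scipy, OpenCV 4.12 (cv2) and the standard library are available. Lean on these libraries where they do the work, as an engineer would, in place of code of your own. Each camera call takes 0.05 s, during which the arm holds its last target. There are 200 camera calls.

### The job

Throw the red-capped sample pot into the pedal bin without ever touching the lid: press the pedal gently down to the bottom, push it to the right (as you face the pedal) under the catch and let it up there so that the lid stays parked open by itself, then put the pot in. Afterwards press the pedal free of the catch, bring it back to the left and ease it all the way up over a couple of seconds, so that the lid comes down shut without a slam. Leave everything else as it stands.

Things in the scene. Friction and masses are not known exactly. Their poses are not given: they have to be found in the camera images.
- bin_mouth (a point): Centre of the bin's open top at the rim, 195 mm above the counter. Fixed steel bin, black plinth, yellow lid; 160 mm deep (its x) by 190 wide (its y), walls 4 mm, inner floor at 82 mm; a panel 26 mm inside the back hides the lift rod. Its axes: -x = the front, where the pedal is; +x = the back, where the lid is hinged along the top edge; -y = to the right of one facing it; z up.
- pedal_pad (a point): Top centre of the pedal's black rubber tread; moves with it. Tread 48 mm fore and aft by 52 across, with a lip standing 5 mm above the rubber along its left and right edges (46 mm between the lips). Its centre is about 65 mm in front of the bin's front wall and, untouched, 78 mm above the counter. Axes as the bin's, tilting with the pedal.
- pedal (a joint): Pedal travel in rad: 0 up (lid shut), grows as the tread is pressed down; 0.1 rad is 13.5 mm at the tread. Bottom of the slot met at 0.32 to 0.42 depending on the bin; parked it rests about 0.07 (10 mm at the tread) above its bottom. Holding it down takes 4 to 11 N at the tread, anything more is the bottom stop; over 22 N would bend it.
- slot (a point): Fixed point on the plinth's front, 40 mm above the counter, where the pedal's bar leaves through a J-shaped slot: straight down, right under a catch, then a short way up into a seat. The adjustable slot plate sits up to 3.5 mm high or low, unmeasured, so feel for the bottom: the bar clears the catch only in the last 4 mm of tread travel. Axes as the bin's.
- pedal_swing (a joint): Sideways swing of the pedal in rad: 0 home (straight ahead), grows to the bin's right (-y); about 0.17 when parked in the seat (tread 23 mm to the right), at most 0.20 against the end of the slot. A weak spring (about 1 to 1.5 N at the tread) draws it home.
- lid (a joint): Lid opening in rad: 0 shut, pushed up by the pedal through a lift rod (fast at first, then slower): 1.2 to 1.35 when parked, 1.4 at the bottom. The lid is 166 by 196 by 11 mm, hinged at the top of the bin's back. Released, lid and pedal fly back and the lid slams.
- lid_centre (a point): Centre of the yellow lid's upper face; moves with the lid. Not to be touched by the robot.
- red_pot_mid (a point): Centre of the sample pot with the RED cap, half-way up. All four pots: 45 mm diameter, 62 mm high, about 70 g, cap the upper 16 mm. They stand on the blue tray.
- blue_pot_mid (a point): Centre of the blue-capped pot (stays).
- green_pot_mid (a point): Centre of the green-capped pot (stays).
- white_pot_mid (a point): Centre of the white-capped pot (stays).
- tray: Blue sample tray under the pots, 260 by 260 mm, floor 6 mm and rim 14 mm above the counter, fixed; origin under its centre. The pots stand 58 mm off its centre lines in a 2 by 2 pattern, in any order.
- thermometer: White hand thermometer, 165 by 52 by 26 mm, lying left of the bin towards the robot (stays); origin under its centre.
- spray: White bottle with a blue cap, 68 mm diameter, 170 mm high, between bin and tray on the far side (stays); origin under its centre.
- beaker: White beaker, 76 mm diameter, 85 mm high, to the right of the tray (stays); origin under its centre.
Things that resemble listed ones, but are neither listed nor needed, are in the scene too. Leave any pink or yellow look-alike of the part that bears red_pot_mid alone.

How it is judged:
On the way, in this order (a step that is already met when the one before it is completed fails the run):
1. the lid is parked open by the caught pedal, with the robot off the pedal (value of joint lid above 1.05 rad and value of joint pedal_swing above 0.13 rad and contact force between each of the fingers, the arm and pedal below 0.1 N), for 0.3 s.
2. the red-capped pot is in the bin, the lid still parked open (z of red_pot_mid in the frame of bin_mouth below -0.035 m and x of red_pot_mid in the frame of bin_mouth between -0.08 and 0.055 m and y of red_pot_mid in the frame of bin_mouth between -0.095 and 0.095 m and contact force between the fingers and red_pot below 0.1 N and value of joint lid above 1.05 rad), for 0.2 s.
At the end, for the whole second after the job is handed in: The red-capped pot lies inside the bin, the lid is shut (within 0.05 rad), the pedal is up (within 0.015 rad) and home from the catch (within 0.03 rad), and the other pots, the thermometer, bottle and beaker stand within 20 mm of where they were (value of joint lid below 0.05 rad and value of joint pedal below 0.015 rad and value of joint pedal_swing below 0.03 rad and z of red_pot_mid in the frame of bin_mouth below -0.035 m and x of red_pot_mid in the frame of bin_mouth between -0.08 and 0.055 m and y of red_pot_mid in the frame of bin_mouth between -0.095 and 0.095 m and distance of each of blue_pot_mid, green_pot_mid, white_pot_mid, thermometer, spray, beaker from where it was at the start of the episode below 0.02 m); the robot touches nothing.
It fails at once if the robot touched the lid (contact force between any of the fingers, the arm and lid above 0.5 N).
It fails at once if the pedal was forced (over 22 N) (contact force between any of the fingers, the arm and pedal above 22 N).
It fails at once if the lid slammed (falling faster than 4 rad/s in the lower half of its swing) (velocity of joint lid below -4 rad/s and value of joint lid below 0.8 rad).
It fails at once if a bystander was pushed or knocked over (distance of any of blue_pot_mid, green_pot_mid, white_pot_mid, thermometer, spray, beaker from where it was at the start of the episode above 0.02 m).
It also fails if it takes over 72 s, if anything falls off the work surface, if the arm or the gripper's body presses on something with over 40 N, if the wrist force passes 120 N, or if a joint passes its speed limit or range.

## Working session

There is one attempt and no reset: what is moved stays moved. The work goes in short steps, Python scripts to look and compute and a tool call to move; the robot and the scene stay as the last step left them, time stands still between calls to the robot, and variables do not carry over. Pictures are saved under pics/ and viewed, about 8 in all and at most 12, crops included, and the job is handed in when it is done.

Besides the shell and the picture viewer there is one more tool, called after "Request:" by a JSON object that holds its "fn" and its "kwargs". move_arm: Moves the arm, as the interface text tells. Its arguments: {"type":"object","properties":{"deltas":{"type":"array","items":{"type":"array"}},"grip_force":{"type":"number"}},"required":["deltas"]}

```bash
ls; mkdir -p pics
cat > h.py <<'E'
import numpy as np, cv2
from workcell import status, read_camera, camera_info, order
def ray(ci,px):
    K,D=np.array(ci["K"]),np.array(ci["D"]); R=np.array(ci["R"]); t=np.array(ci["t"])
    u=cv2.undistortPoints(np.array(px,float).reshape(-1,1,2),K,D).reshape(-1,2)
    d=np.c_[u,np.ones(len(u))]
    return -R.T@t, d@R, d
def onplane(ci,px,z):
    o,d,_=ray(ci,px); return o+d*((z-o[2])/d[:,2])[:,None]
def cloud(ci,depth):
    h,w=depth.shape; v,u=np.mgrid[:h,:w]
    o,d,_=ray(ci,np.c_[u.ravel(),v.ravel()])
    return (o+d*depth.reshape(-1,1)).reshape(h,w,3)
def project(ci,X):
    r,_=cv2.Rodrigues(np.array(ci["R"]))
    return cv2.projectPoints(np.array(X,float).reshape(-1,1,3),r,np.array(ci["t"],float),np.array(ci["K"]),np.array(ci["D"]))[0].reshape(-1,2)
E
python3 - <<'E'
from h import *
print(status.read_state())
for n in ["scene","side"]:
    p,d=read_camera(n); ci=camera_info(n)
    cv2.imwrite(f"pics/{n}0.png",p[...,::-1]); np.savez(f"pics/{n}0.npz",p=p,d=d)
    print(n,-np.array(ci["R"]).T@ci["t"],np.array(ci["R"])[2], (d>0).mean())
E
```

```text
pics
{'time': 0.0, 'q': array([-3.69033439e-02,  2.64796378e-01,  1.60542226e+00,  3.18600207e-05,
        1.27369764e+00, -3.69140758e-02]), 'joint_vel': array([ 0.00074991,  0.00067985, -0.00056443, -0.00077483, -0.00042043,
        0.00029676]), 'joint_torque': array([ 6.10465631e-04, -5.15121067e+01, -3.67308676e+01, -4.07824507e-05,
        1.31324201e-02,  1.46811578e-05]), 'tool_pos': array([6.74244466e-01, 3.43876156e-05, 2.29906848e-01]), 'tcp_rot': array([-2.22022073, -2.22022377,  0.00244751]), 'wrist_force': array([-0.90970895, -0.14370846, -0.70849233]), 'torque': array([0.01273839, 0.02158979, 0.04234875]), 'width': 1.0002467750313644}
scene [ 1.08812368 -0.36724296  1.12012268] [-0.49674132  0.28128461 -0.82105239] 0.99599609375
side [ 0.46112894 -0.72570188  0.99038367] [ 0.0425002   0.64637825 -0.76183259] 0.996064453125
```

View pics/scene0.png

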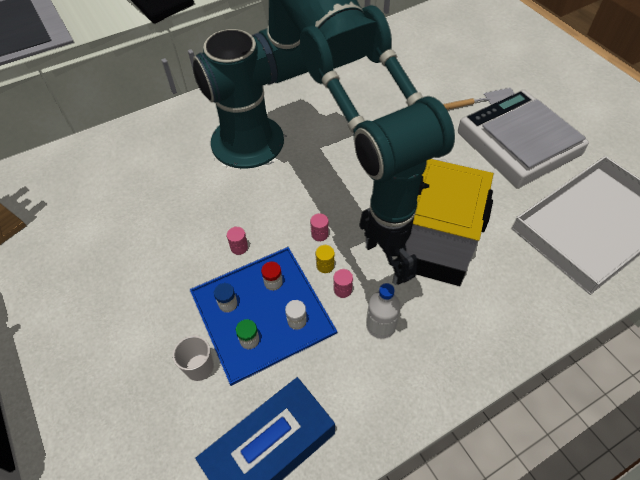

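View pics/side0.png

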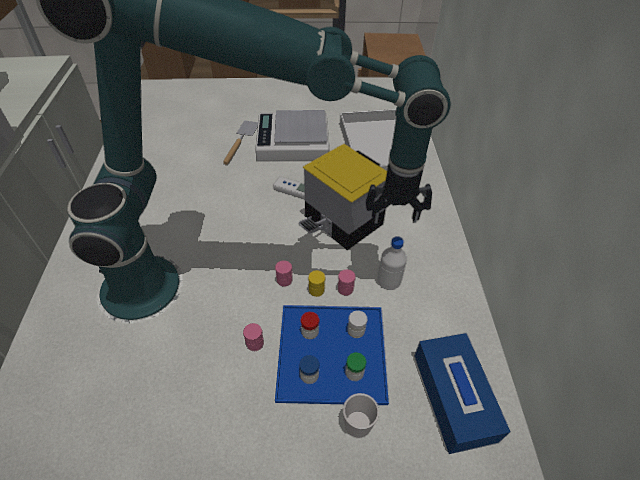

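The red-capped pot is at scene (271,272) and side (310,322), on the tray at its corner nearest the robot and bin. The things it could be taken for are pink pots at scene (237,240), (319,226) and (343,283), and a yellow one at (325,258), all off the tray. The bin has its yellow lid at side (345,175) and its pedal at side (312,225), pointing toward the robot. Next I'll measure them.

Run:
```python
from h import *
for n in ["side","scene"]:
    f=np.load(f"pics/{n}0.npz"); p,d=f["p"],f["d"]; ci=camera_info(n); C=cloud(ci,d)
    hsv=cv2.cvtColor(p,cv2.COLOR_RGB2HSV)
    H,S,V=[hsv[...,i].astype(int) for i in range(3)]
    y=(H>20)&(H<32)&(S>150)&(V>80)&(C[...,2]>0.17)&(C[...,2]<0.24)
    P=C[y]; print(n,"lid z",np.median(P[:,2]),y.sum()); 
    top=np.abs(P[:,2]-np.median(P[:,2]))<0.006
    r=cv2.minAreaRect((P[top,:2]*1000).astype(np.float32)); print(r, cv2.boxPoints(r).tolist())
    red=((H<6)|(H>176))&(S>200)&(V>80)
    k,l,st,ce=cv2.connectedComponentsWithStats(red.astype(np.uint8))
    for i in range(1,k):
        if st[i,4]>40: Q=C[l==i]; print("red",ce[i],st[i],np.median(Q,0),Q[:,2].max(), (Q[Q[:,2]>Q[:,2].max()-.006]).mean(0))
    b=(H>105)&(H<125)&(S>180)&(C[...,2]<0.03)&(C[...,2]>-0.01)
    k,l,st,ce=cv2.connectedComponentsWithStats(b.astype(np.uint8)); i=1+np.argmax(st[1:,4]); Q=C[l==i]
    print("tray",cv2.minAreaRect((Q[:,:2]*1000).astype(np.float32)),np.median(Q[:,2]))
    # low-lying things near bin front
    if n=="side":
        cv2.imwrite("pics/crop1.png",cv2.resize(p[140:260,260:420,::-1],(800,600),interpolation=cv2.INTER_CUBIC))
        w=(C[...,2]>0.05)&(C[...,2]<0.10)
        for v in range(212,236,2): print(v,[(u,*(C[v,u]*1000).round().astype(int)) for u in range(298,330,4)])
```

```text
side lid z 0.204757072661282 2570
((581.9925537109375, 237.5987091064453), (164.16770935058594, 194.7057647705078), 40.77639389038086) [[456.2513427734375, 257.71087646484375], [583.4154052734375, 110.26718139648438], [707.7337646484375, 217.48654174804688], [580.5697021484375, 364.93023681640625]]
red [309.20437956 319.27737226] [301 312  18  16 137] [ 0.46655475 -0.16084453  0.06721261] 0.07125169468682746 [ 0.46709156 -0.15960976  0.06759552]
tray ((520.1265258789062, -218.6047821044922), (259.6810607910156, 258.3127746582031), 86.63127136230469) 0.005636332373824882
212 [(298, np.int64(440), np.int64(279), np.int64(0)), (302, np.int64(452), np.int64(280), np.int64(-1)), (306, np.int64(465), np.int64(258), np.int64(20)), (310, np.int64(477), np.int64(240), np.int64(38)), (314, np.int64(489), np.int64(230), np.int64(48)), (318, np.int64(501), np.int64(214), np.int64(63)), (322, np.int64(512), np.int64(200), np.int64(76)), (326, np.int64(523), np.int64(188), np.int64(88))]
214 [(298, np.int64(440), np.int64(270), np.int64(0)), (302, np.int64(452), np.int64(270), np.int64(0)), (306, 
[... 4297 characters left out ...]
3), np.int64(-1)), (322, np.int64(513), np.int64(183), np.int64(-1)), (326, np.int64(525), np.int64(181), np.int64(1))]
scene lid z 0.20485898177852102 4555
((585.8833618164062, 243.1975555419922), (151.4913330078125, 197.62887573242188), 40.78095245361328) [[463.98529052734375, 268.54632568359375], [593.0703735351562, 118.89933776855469], [707.7814331054688, 217.84878540039062], [578.6963500976562, 367.49578857421875]]
red [270.69758065 270.19758065] [262 262  19  19 248] [ 0.46904179 -0.15991061  0.06789029] 1.120122680519361 [ 1.08812368 -0.36724296  1.12012268]
tray ((520.3975219726562, -216.50656127929688), (258.38128662109375, 260.9844055175781), 86.74959564208984) 0.006505177687841979
```

View pics/crop1.png

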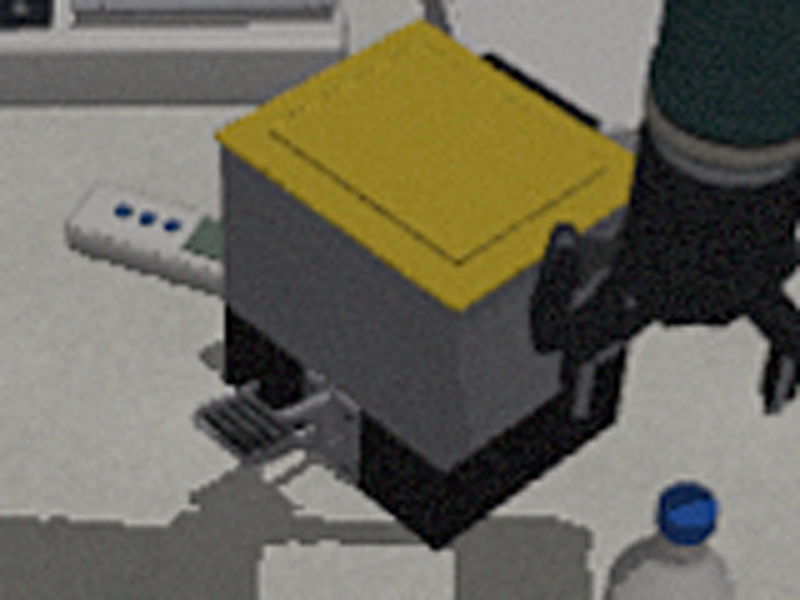

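The lid's centre is at (0.582, 0.238) with its top at z 0.205, and its size fits. The bin's +x axis points at 40.8°. The pedal tread is then expected at about (0.473, 0.144, 0.078), which the depth data agrees with. I'll move above it, well clear of the lid, with the jaws turned along the bin's y.

Request:
{"fn": "move_arm", "kwargs": {"deltas": [[[0, 0, -0.1], [-0.15, 0, 0.1], -1], [[0, 0, -0.2], [-0.4, 0, 0.2], 0], [[0, 0, -0.3], [-0.7, 0, 0.3], 0.5], [[0, 0, -0.4], [-0.9, 0, 0.3], 0.8], [[0, 0, -0.5], [-1, 0, 0.3], 0.8], [[0, 0, -0.547], [-1, 0, 0.3], 0.8], [[0, 0, -0.547], [-1, 0, 0.3], 0.8]], "grip_force": 20}}

```text
time: 0.98
tool_pos: [0.5746, 0.0, 0.2609]
tcp_rot: [-2.944, -1.095, 0.001]
wrist_force: [-0.1, -0.4, -0.0]
width: 0.102
```

Request:
{"fn": "move_arm", "kwargs": {"deltas": [[[0, 0, 0], [-0.2, 0.2, 0], 0.8], [[0, 0, 0], [-0.5, 0.4, 0], 0.8], [[0, 0, 0], [-0.8, 0.6, 0], 0.8], [[0, 0, 0], [-1, 0.8, 0], 0.8], [[0, 0, 0], [-1, 0.9, 0], 0.8], [[0, 0, 0], [-1, 0.9, 0], 0.8]]}}

```text
time: 1.72
tool_pos: [0.4756, 0.0904, 0.2614]
tcp_rot: [2.943, 1.097, 0.001]
wrist_force: [-0.6, -0.5, 0.2]
width: 0.094
```

Run:
```python
from h import *
s=status.read_state(); print({k:np.round(s[k],3) for k in ["time","q","tool_pos","tcp_rot","wrist_force","width"]})
ci=camera_info("wrist"); p,d=read_camera("wrist"); cv2.imwrite("pics/w1.png",p[...,::-1]); np.savez("pics/w1.npz",p=p,d=d,R=ci["R"],t=ci["t"])
R=np.array(ci["R"]); print(-R.T@ci["t"],R[2],R[0])
X=[[.473,.144,.078],[.583,.110,.205],[s["tool_pos"][0],s["tool_pos"][1],s["tool_pos"][2]]]
print(project(ci,X))
```

```text
{'time': np.float64(1.725), 'q': array([ 0.137, -0.122,  1.96 , -0.   ,  1.303,  0.994]), 'tool_pos': array([0.476, 0.09 , 0.261]), 'tcp_rot': array([2.943e+00, 1.097e+00, 1.000e-03]), 'wrist_force': array([-0.582, -0.503,  0.213]), 'width': np.float64(0.094)}
[0.53215014 0.13845547 0.40521381] [-0.21877912 -0.18948587 -0.95719946] [ 6.53983826e-01 -7.56508477e-01  2.81717268e-04]
[[268.31113987 166.15282297]
 [444.79118814  66.5080547 ]
 [321.74609657 314.26084563]]
```

View pics/w1.png

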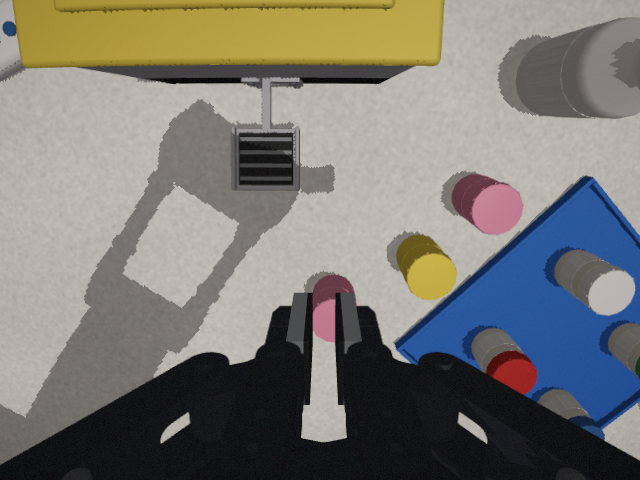

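The wrist view shows the tread with its centre near (267,160), where I predicted (268,166). The lid edge is along the top. The camera sits on the bin side of the gripper, so I'll turn the tool half round to keep it clear of bin and lid. First I'll refine the tread position.

Run:
```python
from h import *
f=np.load("pics/w1.npz"); p,d=f["p"],f["d"]; ci=dict(camera_info("wrist")); ci["R"],ci["t"]=f["R"],f["t"]
C=cloud(ci,d); print(ci["K"])
m=(C[...,2]>.06)&(C[...,2]<.1); m[:100]=0; m[220:]=0; m[:,:200]=0; m[:,340:]=0
ys,xs=np.nonzero(m); print("pix box",xs.min(),xs.max(),ys.min(),ys.max(),m.sum())
hsv=cv2.cvtColor(p,cv2.COLOR_RGB2GRAY)
blk=(hsv<45)&m; Q=C[blk]; r=cv2.minAreaRect((Q[:,:2]*1000).astype(np.float32)); print("rubber",r,np.median(Q[:,2]))
tr=m.copy(); tr[:127]=0; Q=C[tr]; print("tread",cv2.minAreaRect((Q[:,:2]*1000).astype(np.float32)),np.median(Q[:,2]))
th=np.radians(40.8); bx=np.array([np.cos(th),np.sin(th)]); by=np.array([-bx[1],bx[0]])
print("box plane",onplane(ci,[[235,127],[298,127],[298,190],[235,190],[267,160]],.082))
lid=np.array([.582,.2376]); q=np.mean(Q[:,:2],0); print("in bin",(q-lid)@bx,(q-lid)@by)
# lid front edge
H=cv2.cvtColor(p,cv2.COLOR_RGB2HSV); y=(H[...,0]>20)&(H[...,0]<32)&(H[...,1]>150); y[120:]=0
Y=C[y]; Y=Y[(Y[:,2]>.19)]; a=(Y[:,:2]-lid)@np.c_[bx,by]; print("lid",a.min(0),a.max(0),np.median(Y[:,2]))
hs=H; red=((H[...,0]<6)|(H[...,0]>176))&(H[...,1]>190)&(H[...,2]>60); k,l,st,ce=cv2.connectedComponentsWithStats(red.astype(np.uint8)); i=1+np.argmax(st[1:,4]); Q=C[l==i]
print("red",ce[i],st[i],Q.mean(0),cv2.minEnclosingCircle((Q[Q[:,2]>.06][:,:2]*1000).astype(np.float32)))
```

```text
[[418.20395221   0.         323.44510303]
 [  0.         418.20395221 237.15881477]
 [  0.           0.           1.        ]]
pix box 231 299 100 190 4566
rubber ((476.1683349609375, 149.38375854492188), (38.47534942626953, 41.573143005371094), 40.65268325805664) 0.0797182881588738
tread ((476.089111328125, 149.09762573242188), (48.3662109375, 52.066505432128906), 40.50834274291992) 0.08018828163392033
box plane [[0.48026195 0.1814283  0.082     ]
 [0.51114107 0.14542223 0.082     ]
 [0.47439934 0.11469561 0.082     ]
 [0.44217014 0.15211195 0.082     ]
 [0.47673427 0.14764531 0.082     ]]
in bin -0.13793530729276926 0.002528644322439572
lid [-0.10251918 -0.09583727] [-0.05177004  0.09922825] 0.20331901335812624
red [513.13390313 370.88247863] [ 487  351   50   44 1404] [ 0.47299906 -0.14968944  0.07040828] ((500.50762939453125, -21.13166046142578), 162.69400024414062)
```

The tread centre measures (0.476, 0.149), z 0.080, size 48×52 mm, which matches the description. I'll turn the tool 180° and move above the tread.

Request:
{"fn": "move_arm", "kwargs": {"deltas": [[[0, 0, 0.1], [0, 0.1, 0], 0.8], [[0, 0, 0.22], [0, 0.3, 0], 0.8], [[0, 0, 0.34], [0, 0.5, 0], 0.8], [[0, 0, 0.45], [0, 0.58, 0], 0.8], [[0, 0, 0.56], [0, 0.58, 0], 0.8], [[0, 0, 0.67], [0, 0.58, 0], 0.8], [[0, 0, 0.78], [0, 0.58, 0], 0.8], [[0, 0, 0.9], [0, 0.58, 0], 0.8], [[0, 0, 1], [0, 0.58, 0], 0.8]]}}

```text
time: 2.9
tool_pos: [0.476, 0.1473, 0.261]
tcp_rot: [-1.302, -2.859, 0.001]
wrist_force: [0.7, 0.6, 0.0]
width: 0.098
```

Request:
{"fn": "move_arm", "kwargs": {"deltas": [[[0, 0, 0.1], [0, 0, 0], 0.8], [[0, 0, 0.22], [0, 0, -0.1], 0.8], [[0, 0, 0.34], [0, 0, -0.2], 0.8], [[0, 0, 0.45], [0, 0, -0.3], 0.8], [[0, 0, 0.56], [0, 0, -0.4], 0.8], [[0, 0, 0.67], [0, 0, -0.5], 0.8], [[0, 0, 0.78], [0, 0, -0.6], 0.8], [[0, 0, 0.9], [0, 0, -0.7], 0.8], [[0, 0, 1], [0, 0, -0.8], 0.8], [[0, 0, 1], [0, 0, -0.9], 0.8], [[0, 0, 1], [0, 0, -1], 0.8], [[0, 0, 1], [0, 0, -1], 0.8]]}}

```text
time: 4.4
tool_pos: [0.4744, 0.1476, 0.1601]
tcp_rot: [1.091, -2.944, -0.0]
wrist_force: [-0.0, -0.6, -0.0]
width: 0.102
```

Run:
```python
from h import *
s=status.read_state(); print({k:np.round(s[k],4) for k in ["time","q","tool_pos","tcp_rot","wrist_force","width"]})
p,d=read_camera("side"); cv2.imwrite("pics/s2.png",cv2.resize(p[120:270,230:430,::-1],(800,600),interpolation=cv2.INTER_CUBIC))
```

```text
{'time': np.float64(4.4), 'q': array([ 2.5160e-01, -1.5700e-02,  2.0531e+00, -1.0000e-04,  1.1064e+00,
       -2.0291e+00]), 'tool_pos': array([0.4744, 0.1476, 0.1601]), 'tcp_rot': array([ 1.0911e+00, -2.9436e+00, -2.0000e-04]), 'wrist_force': array([-0.0169, -0.5862, -0.0193]), 'width': np.float64(0.1019)}
```

View pics/s2.png

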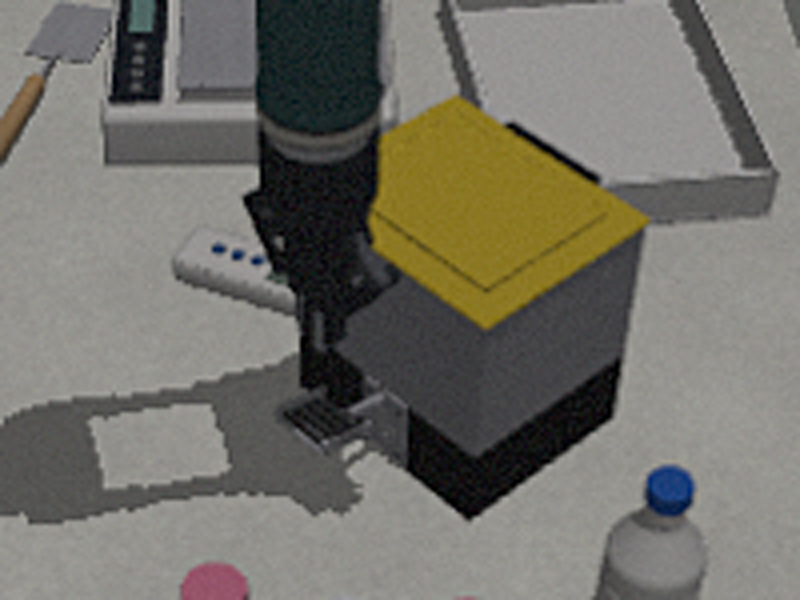

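The side view shows the closed fingers directly above the tread, with the lid edge clear of the gripper body. I'll shift slightly to the front and go down to just above the tread, then make contact.

Request:
{"fn": "move_arm", "kwargs": {"deltas": [[[0, 0, 0], [-0.02, -0.015, -0.15], 0.8], [[0, 0, 0], [-0.02, -0.015, -0.35], 0.8], [[0, 0, 0], [-0.02, -0.015, -0.55], 0.8], [[0, 0, 0], [-0.02, -0.015, -0.68], 0.8], [[0, 0, 0], [-0.02, -0.015, -0.73], 0.8], [[0, 0, 0], [-0.02, -0.015, -0.76], 0.8], [[0, 0, 0], [-0.02, -0.015, -0.79], 0.8], [[0, 0, 0], [-0.02, -0.015, -0.82], 0.8], [[0, 0, 0], [-0.02, -0.015, -0.84], 0.8], [[0, 0, 0], [-0.02, -0.015, -0.84], 0.8]]}}

```text
time: 5.7
tool_pos: [0.4732, 0.1465, 0.0774]
tcp_rot: [-1.094, 2.945, -0.0]
wrist_force: [-0.6, -0.6, 1.8]
width: 0.101
```

Request:
{"fn": "move_arm", "kwargs": {"deltas": [[[0, 0, 0], [0, 0, -0.02], 0.8], [[0, 0, 0], [0, 0, -0.04], 0.8], [[0, 0, 0], [0, 0, -0.06], 0.8], [[0, 0, 0], [0, 0, -0.08], 0.8], [[0, 0, 0], [0, 0, -0.1], 0.8], [[0, 0, 0], [0, 0, -0.12], 0.8], [[0, 0, 0], [0, 0, -0.14], 0.8], [[0, 0, 0], [0, 0, -0.16], 0.8], [[0, 0, 0], [0, 0, -0.18], 0.8], [[0, 0, 0], [0, 0, -0.2], 0.8], [[0, 0, 0], [0, 0, -0.22], 0.8], [[0, 0, 0], [0, 0, -0.24], 0.8], [[0, 0, 0], [0, 0, -0.26], 0.8], [[0, 0, 0], [0, 0, -0.28], 0.8], [[0, 0, 0], [0, 0, -0.3], 0.8], [[0, 0, 0], [0, 0, -0.32], 0.8], [[0, 0, 0], [0, 0, -0.34], 0.8], [[0, 0, 0], [0, 0, -0.36], 0.8], [[0, 0, 0], [0, 0, -0.37], 0.8], [[0, 0, 0], [0, 0, -0.37], 0.8]]}}

```text
time: 8.2
tool_pos: [0.4721, 0.1458, 0.0401]
tcp_rot: [1.094, -2.943, 0.001]
wrist_force: [-2.9, -3.4, 5.0]
width: 0.104
```

Run:
```python
from h import *
s=status.read_state(); print({k:np.round(s[k],4) for k in ["time","tool_pos","wrist_force","width"]})
```

```text
{'time': np.float64(8.2), 'tool_pos': array([0.4721, 0.1458, 0.0401]), 'wrist_force': array([-2.9303, -3.353 ,  4.9689]), 'width': np.float64(0.1041)}
```

Request:
{"fn": "move_arm", "kwargs": {"deltas": [[[0, 0, 0], [-0.01, -0.01, -0.01], 0.8], [[0, 0, 0], [-0.015, -0.013, -0.02], 0.8], [[0, 0, 0], [-0.015, -0.013, -0.03], 0.8], [[0, 0, 0], [-0.015, -0.013, -0.03], 0.8]]}}

```text
time: 8.7
tool_pos: [0.4722, 0.1456, 0.0379]
tcp_rot: [-1.093, 2.943, 0.0]
wrist_force: [-0.7, -0.1, 4.8]
width: 0.097
```

Request:
{"fn": "move_arm", "kwargs": {"deltas": [[[0, 0, 0], [0, 0, -0.01], 0.8], [[0, 0, 0], [0, 0, -0.02], 0.8], [[0, 0, 0], [0, 0, -0.02], 0.8]]}}

```text
time: 9.07
tool_pos: [0.4723, 0.1456, 0.0359]
tcp_rot: [-1.094, 2.943, 0.0]
wrist_force: [-2.1, -0.9, 4.6]
width: 0.098
```

Request:
{"fn": "move_arm", "kwargs": {"deltas": [[[0, 0, 0], [0, 0, -0.01], 0.8], [[0, 0, 0], [0, 0, -0.015], 0.8], [[0, 0, 0], [0, 0, -0.015], 0.8]]}}

```text
time: 9.45
tool_pos: [0.4724, 0.1456, 0.0345]
tcp_rot: [-1.094, 2.943, 0.0]
wrist_force: [-0.9, 0.1, 5.1]
width: 0.097
```

Request:
{"fn": "move_arm", "kwargs": {"deltas": [[[0, 0, 0], [0, 0, -0.01], 0.8], [[0, 0, 0], [0, 0, -0.015], 0.8], [[0, 0, 0], [0, 0, -0.015], 0.8]]}}

```text
time: 9.82
tool_pos: [0.4725, 0.1457, 0.033]
tcp_rot: [-1.093, 2.943, 0.0]
wrist_force: [-1.0, 0.4, 6.0]
width: 0.099
```

Request:
{"fn": "move_arm", "kwargs": {"deltas": [[[0, 0, 0], [0, 0, -0.005], 0.8], [[0, 0, 0], [0, 0, -0.01], 0.8], [[0, 0, 0], [0, 0, -0.01], 0.8]]}}

```text
time: 10.2
tool_pos: [0.4725, 0.1457, 0.0321]
tcp_rot: [-1.093, 2.943, 0.0]
wrist_force: [-0.1, -0.2, 6.2]
width: 0.102
```

Run:
```python
from h import *
s=status.read_state(); print({k:np.round(s[k],4) for k in ["time","tool_pos","wrist_force","joint_torque"]})
p,d=read_camera("side"); ci=camera_info("side"); C=cloud(ci,d); cv2.imwrite("pics/s3.png",cv2.resize(p[100:250,230:430,::-1],(800,600),interpolation=cv2.INTER_CUBIC))
H=cv2.cvtColor(p,cv2.COLOR_RGB2HSV); y=(H[...,0]>20)&(H[...,0]<32)&(H[...,1]>150)&(C[...,2]>.15); Y=C[y]
# lid plane normal
c=np.median(Y,0); k=np.linalg.norm(Y-c,axis=1)<.12; u,s_,v=np.linalg.svd(Y[k]-Y[k].mean(0),full_matrices=False); n=v[2]*np.sign(v[2][2]); print("lid n",n,"angle",np.arccos(n[2]),k.sum(),Y[:,2].max())
```

```text
{'time': np.float64(10.2), 'tool_pos': array([0.4725, 0.1457, 0.0321]), 'wrist_force': array([-0.084 , -0.2478,  6.1545]), 'joint_torque': array([-1.78000e-01, -3.37232e+01, -2.66391e+01, -8.56000e-02,
       -2.80200e-01,  8.70000e-03])}
lid n [0.74112047 0.62155277 0.25379637] angle 1.3141932010252835 1932 0.9903836704966755
```

View pics/s3.png

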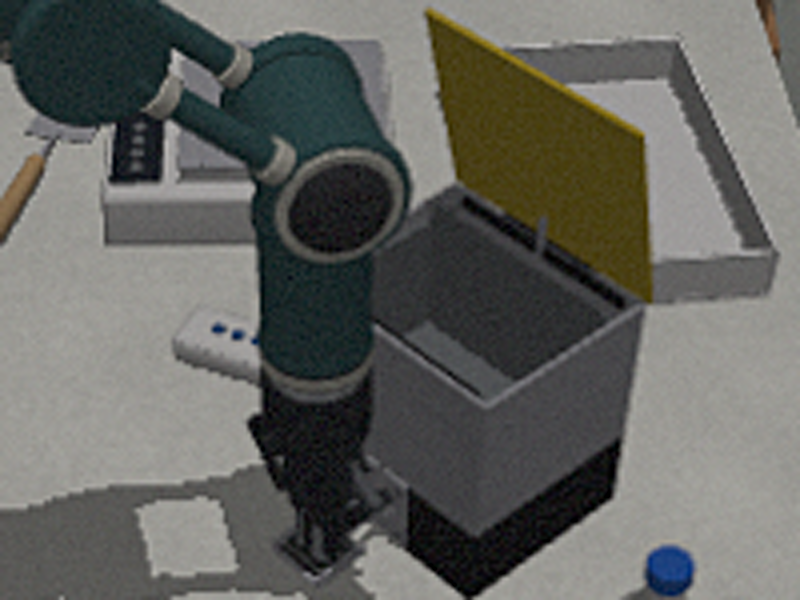

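The lid is open to about 1.31 rad and its bottom value is 1.4. The bin interior is visible and the gripper is clear of it. I'll keep going down in small steps.

Request:
{"fn": "move_arm", "kwargs": {"deltas": [[[0, 0, 0], [0, 0, -0.007], 0.8], [[0, 0, 0], [0, 0, -0.015], 0.8], [[0, 0, 0], [0, 0, -0.015], 0.8]]}}

```text
time: 10.62
tool_pos: [0.4726, 0.1458, 0.0306]
tcp_rot: [-1.093, 2.943, 0.0]
wrist_force: [-1.2, 0.5, 6.8]
width: 0.104
```

Request:
{"fn": "move_arm", "kwargs": {"deltas": [[[0, 0, 0], [0, 0, -0.007], 0.8], [[0, 0, 0], [0, 0, -0.015], 0.8], [[0, 0, 0], [0, 0, -0.015], 0.8]]}}

```text
time: 11.0
tool_pos: [0.4727, 0.1458, 0.0292]
tcp_rot: [-1.093, 2.943, 0.0]
wrist_force: [-0.1, 0.0, 6.2]
width: 0.101
```

Request:
{"fn": "move_arm", "kwargs": {"deltas": [[[0, 0, 0], [0, 0, -0.005], 0.8], [[0, 0, 0], [0, 0, -0.01], 0.8], [[0, 0, 0], [0, 0, -0.01], 0.8]]}}

```text
time: 11.38
tool_pos: [0.4728, 0.1459, 0.0282]
tcp_rot: [-1.093, 2.942, 0.0]
wrist_force: [-1.0, 1.4, 6.0]
width: 0.098
```

Request:
{"fn": "move_arm", "kwargs": {"deltas": [[[0, 0, 0], [0, 0, -0.005], 0.8], [[0, 0, 0], [0, 0, -0.01], 0.8], [[0, 0, 0], [0, 0, -0.01], 0.8]]}}

```text
time: 11.75
tool_pos: [0.4729, 0.1459, 0.0276]
tcp_rot: [-1.093, 2.942, 0.0]
wrist_force: [-2.2, 0.1, 9.6]
width: 0.099
```

Request:
{"fn": "move_arm", "kwargs": {"deltas": [[[0, 0, 0], [0, 0, -0.005], 0.8], [[0, 0, 0], [0, 0, -0.01], 0.8], [[0, 0, 0], [0, 0, -0.01], 0.8]]}}

```text
time: 12.12
tool_pos: [0.473, 0.1459, 0.0271]
tcp_rot: [-1.093, 2.942, 0.0]
wrist_force: [-3.0, -0.3, 12.8]
width: 0.101
```

```bash
cat > lid.py <<'E'
from h import *
def lid(n="side"):
    s=status.read_state(); print({k:np.round(s[k],4) for k in ["time","tool_pos","wrist_force"]})
    p,d=read_camera(n); C=cloud(camera_info(n),d)
    H=cv2.cvtColor(p,cv2.COLOR_RGB2HSV); y=(H[...,0]>20)&(H[...,0]<32)&(H[...,1]>150)&(C[...,2]>.15)&(C[...,2]<.5); Y=C[y]
    c=np.median(Y,0); k=np.linalg.norm(Y-c,axis=1)<.12; v=np.linalg.svd(Y[k]-Y[k].mean(0),full_matrices=False)[2]; m=v[2]*np.sign(v[2][2])
    print("lid angle",np.arccos(m[2]).round(3),k.sum()); return p,d,C
if __name__=="__main__": lid()
E
python3 lid.py
```

```text
{'time': np.float64(12.125), 'tool_pos': array([0.473 , 0.1459, 0.0271]), 'wrist_force': array([-2.9651, -0.2616, 12.84  ])}
lid angle 1.345 2037
```

The bottom stop is felt: force rises from 6 to 12.8 N while motion stalls, at z ≈ 0.0275. I'll ease off 0.5 mm and push right along (0.653, −0.757), turning with the swing.

Request:
{"fn": "move_arm", "kwargs": {"deltas": [[[0, 0, 0.01], [0.014, -0.015, 0.005], 0.8], [[0, 0, 0.02], [0.027, -0.03, 0.005], 0.8], [[0, 0, 0.03], [0.041, -0.044, 0.005], 0.8], [[0, 0, 0.04], [0.055, -0.058, 0.005], 0.8], [[0, 0, 0.05], [0.068, -0.073, 0.005], 0.8], [[0, 0, 0.055], [0.082, -0.087, 0.005], 0.8], [[0, 0, 0.055], [0.082, -0.087, 0.005], 0.8]]}}

```text
time: 13.05
tool_pos: [0.4808, 0.1375, 0.0273]
tcp_rot: [-1.219, 2.893, 0.001]
wrist_force: [-3.5, 1.6, 11.6]
width: 0.099
```

Request:
{"fn": "move_arm", "kwargs": {"deltas": [[[0, 0, 0.01], [0.015, -0.014, 0], 0.8], [[0, 0, 0.02], [0.03, -0.028, 0], 0.8], [[0, 0, 0.03], [0.045, -0.041, 0], 0.8], [[0, 0, 0.04], [0.06, -0.055, 0], 0.8], [[0, 0, 0.05], [0.076, -0.068, 0], 0.8], [[0, 0, 0.055], [0.091, -0.081, 0], 0.8], [[0, 0, 0.055], [0.091, -0.081, 0], 0.8]]}}

```text
time: 13.92
tool_pos: [0.4897, 0.1296, 0.0276]
tcp_rot: [-1.343, 2.838, 0.002]
wrist_force: [-4.5, 3.0, 14.3]
width: 0.103
```

Run:
```python
from lid import *
p,d,C=lid(); cv2.imwrite("pics/s4.png",cv2.resize(p[150:270,270:430,::-1],(800,600),interpolation=cv2.INTER_CUBIC))
```

```text
{'time': np.float64(13.925), 'tool_pos': array([0.4897, 0.1296, 0.0276]), 'wrist_force': array([-4.5149,  3.0074, 14.3404])}
lid angle 1.346 2037
```

View pics/s4.png

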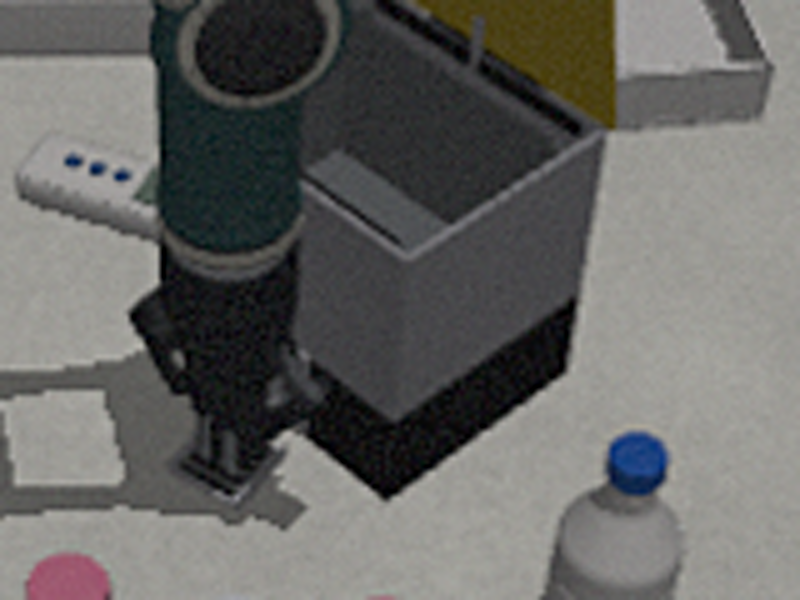

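The tread moved with the fingers and the lid is still at about 1.35. I'll push 1.5 mm more, then ease up slowly, watching for the force to vanish where it seats.

Request:
{"fn": "move_arm", "kwargs": {"deltas": [[[0, 0, 0], [0.006, -0.005, 0.005], 0.8], [[0, 0, 0], [0.012, -0.01, 0.005], 0.8], [[0, 0, 0], [0.012, -0.01, 0.01], 0.8], [[0, 0, 0], [0.012, -0.01, 0.02], 0.8], [[0, 0, 0], [0.012, -0.01, 0.03], 0.8], [[0, 0, 0], [0.012, -0.01, 0.04], 0.8], [[0, 0, 0], [0.012, -0.01, 0.05], 0.8], [[0, 0, 0], [0.012, -0.01, 0.06], 0.8], [[0, 0, 0], [0.012, -0.01, 0.07], 0.8], [[0, 0, 0], [0.012, -0.01, 0.07], 0.8]]}}

```text
time: 15.22
tool_pos: [0.4903, 0.1283, 0.0332]
tcp_rot: [-1.343, 2.839, 0.002]
wrist_force: [-2.3, 3.2, 7.1]
width: 0.104
```

Request:
{"fn": "move_arm", "kwargs": {"deltas": [[[0, 0, 0], [0, 0, 0.01], 0.8], [[0, 0, 0], [0, 0, 0.02], 0.8], [[0, 0, 0], [0, 0, 0.03], 0.8], [[0, 0, 0], [0, 0, 0.04], 0.8], [[0, 0, 0], [0, 0, 0.05], 0.8], [[0, 0, 0], [0, 0, 0.05], 0.8]]}}

```text
time: 15.98
tool_pos: [0.4898, 0.1269, 0.0374]
tcp_rot: [1.344, -2.839, 0.001]
wrist_force: [0.8, -0.2, 0.7]
width: 0.098
```

The force vanished 10 mm above the bottom, so it has seated. I'll lift straight up and check that it's parked.

Request:
{"fn": "move_arm", "kwargs": {"deltas": [[[0, 0, 0], [0, 0, 0.05], 0.8], [[0, 0, 0], [0, 0, 0.15], 0.8], [[0, 0, 0], [0, 0, 0.4], 0.8], [[0, 0, 0], [0, 0, 0.7], 0.8], [[0, 0, 0], [0, 0, 1], 0.8], [[0, 0, 0], [0, 0, 1], 0.8]]}}

```text
time: 16.73
tool_pos: [0.4925, 0.1278, 0.1413]
tcp_rot: [-1.342, 2.833, -0.003]
wrist_force: [-0.2, 0.1, 0.3]
width: 0.1
```

Run:
```python
from lid import *
p,d,C=lid()
ci=camera_info("side"); print("proj tread", project(ci,[[.4915,.1295,.03]]))
m=(C[...,2]>.02)&(C[...,2]<.06); Q=C[m]; th=np.radians(40.8); bx=np.array([np.cos(th),np.sin(th)]); by=np.array([-bx[1],bx[0]])
a=(Q[:,:2]-[.584,.241])@np.c_[bx,by]; k=(a[:,0]>-.19)&(a[:,0]<-.11)&(abs(a[:,1])<.07); print(k.sum(),np.percentile(a[k],[5,50,95],axis=0),np.median(Q[k],0), cv2.minAreaRect((Q[k][:,:2]*1000).astype(np.float32)))
```

```text
{'time': np.float64(16.725), 'tool_pos': array([0.4925, 0.1278, 0.1413]), 'wrist_force': array([-0.2493,  0.0825,  0.2914])}
lid angle 1.285 1750
proj tread [[315.66471236 240.38441673]]
269 [[-0.1667651  -0.05112304]
 [-0.14574544 -0.02322782]
 [-0.12022274 -0.00035535]] [0.48984279 0.12740322 0.03644785] ((494.1330871582031, 131.81640625), (58.94716262817383, 53.99401092529297), 50.19956588745117)
```

It's parked: lid 1.285 rad, tread 23 mm to the right, and the robot is off it. Now to the red pot.

Request:
{"fn": "move_arm", "kwargs": {"deltas": [[[0, 0, -0.02], [-0.03, -0.2, 0.2], 0], [[0, 0, -0.05], [-0.05, -0.6, 0.3], -1], [[0, 0, -0.08], [-0.1, -1, 0.3], -1], [[0, 0, -0.1], [-0.1, -1, 0.3], -1]]}}

```text
time: 17.27
tool_pos: [0.4786, 0.0255, 0.1664]
tcp_rot: [1.11, -2.936, -0.001]
wrist_force: [-0.5, 0.0, -1.0]
width: 0.932
```

Request:
{"fn": "move_arm", "kwargs": {"deltas": [[[0, 0, -0.01], [-0.03, -0.4, 0], -1], [[0, 0, -0.01], [-0.06, -0.8, 0], -1], [[0, 0, -0.01], [-0.1, -1, 0], -1], [[0, 0, -0.01], [-0.1, -1, 0], -1]]}}

```text
time: 17.77
tool_pos: [0.4693, -0.0727, 0.1666]
tcp_rot: [1.091, -2.945, -0.002]
wrist_force: [-0.5, -0.1, 0.1]
width: 1.002
```

Request:
{"fn": "move_arm", "kwargs": {"deltas": [[[0, 0, 0], [-0.03, -0.4, -0.1], -1], [[0, 0, 0], [-0.06, -0.8, -0.1], -1], [[0, 0, 0], [-0.07, -0.87, -0.1], -1], [[0, 0, 0], [-0.07, -0.87, -0.1], -1]]}}

```text
time: 18.27
tool_pos: [0.4698, -0.1393, 0.1569]
tcp_rot: [1.045, -2.941, 0.042]
wrist_force: [0.2, 0.6, -0.4]
width: 0.996
```

Run:
```python
from h import *
s=status.read_state(); print({k:np.round(s[k],4) for k in ["time","q","tool_pos","tcp_rot","width"]})
ci=camera_info("wrist"); p,d=read_camera("wrist"); C=cloud(ci,d)
H=cv2.cvtColor(p,cv2.COLOR_RGB2HSV); red=((H[...,0]<6)|(H[...,0]>176))&(H[...,1]>190)&(H[...,2]>60); k,l,st,ce=cv2.connectedComponentsWithStats(red.astype(np.uint8)); i=1+np.argmax(st[1:,4]); Q=C[l==i]
print("red",ce[i],st[i],Q.mean(0)); T=Q[(Q[:,2]>.064)&(Q[:,2]<.075)]; print(cv2.minEnclosingCircle((T[:,:2]*1000).astype(np.float32)),np.median(T,0),len(T))
cv2.imwrite("pics/w2.png",p[...,::-1])
```

```text
{'time': np.float64(18.275), 'q': array([-0.315 , -0.0269,  2.0706, -0.0381,  1.0976, -2.5512]), 'tool_pos': array([ 0.4698, -0.1393,  0.1569]), 'tcp_rot': array([ 1.0449, -2.9409,  0.0424]), 'width': np.float64(0.996)}
red [308.03186646 242.55766313] [ 269  220   74   40 1318] [ 0.47481123 -0.14980494  0.07037145]
((469.3013916015625, -156.26980590820312), 21.6358585357666) [ 0.4757398  -0.14850402  0.06933276] 1312
```

View pics/w2.png

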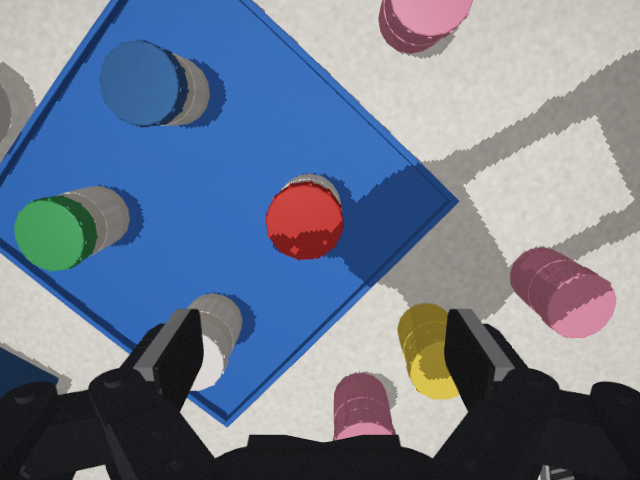

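The last joint came to its limit at this yaw, so I'll turn −30° away from it. The pots allow any yaw. The red-capped pot is confirmed at (305,220) on the tray, with pink and yellow look-alikes off the tray.

Request:
{"fn": "move_arm", "kwargs": {"deltas": [[[0, 0, -0.1], [0.06, 0.02, 0], -1], [[0, 0, -0.2], [0.06, 0.02, 0], -1], [[0, 0, -0.3], [0.06, 0.02, 0], -1], [[0, 0, -0.333], [0.06, 0.02, 0], -1], [[0, 0, -0.333], [0.06, 0.02, 0], -1]]}}

```text
time: 18.95
tool_pos: [0.4757, -0.1371, 0.1571]
tcp_rot: [0.251, -3.105, 0.033]
wrist_force: [0.7, -0.9, -0.0]
width: 0.998
```

```bash
cat > red.py <<'E'
from h import *
s=status.read_state(); print({k:np.round(s[k],4) for k in ["time","q","tool_pos","tcp_rot","width"]})
ci=camera_info("wrist"); p,d=read_camera("wrist"); C=cloud(ci,d)
H=cv2.cvtColor(p,cv2.COLOR_RGB2HSV); red=((H[...,0]<6)|(H[...,0]>176))&(H[...,1]>150)&(H[...,2]>60); k,l,st,ce=cv2.connectedComponentsWithStats(red.astype(np.uint8)); i=1+np.argmax(st[1:,4]); Q=C[l==i]
T=Q[(Q[:,2]>.064)&(Q[:,2]<.076)]; print(ce[i],st[i],cv2.minEnclosingCircle((T[:,:2]*1000).astype(np.float32)),np.median(T,0),len(T))
cv2.imwrite("pics/w3.png",p[...,::-1])
E
python3 red.py
```

```text
{'time': np.float64(18.95), 'q': array([-0.31  , -0.0056,  2.0494, -0.0332,  1.1144, -2.0269]), 'tool_pos': array([ 0.4757, -0.1371,  0.1571]), 'tcp_rot': array([ 0.2505, -3.1048,  0.0332]), 'width': np.float64(0.9976)}
[293.36539297 223.85345202] [ 255  185   77   78 4606] ((467.4674987792969, -158.60357666015625), 22.811859130859375) [ 0.46622039 -0.15853233  0.06924204] 4457
```

The cap centre is at (0.467, −0.1585) with radius 22.8 mm, agreeing with the other views. I'll compute the turn that takes out the small tilt left by the limit.

```bash
cat > fix.py <<'E'
import sys
from h import *
from scipy.spatial.transform import Rotation as Ro
def fix(az):
    s=status.read_state(); R=Ro.from_rotvec(s["tcp_rot"]); M=R.as_matrix()
    y=np.array([np.cos(np.radians(az)),np.sin(np.radians(az)),0]); z=np.array([0,0,-1.]); D=Ro.from_matrix(np.c_[np.cross(y,z),y,z])
    print("tool y az",np.degrees(np.arctan2(M[1,1],M[0,1])),"z",M[:,2].round(3),"turn frac",((D*R.inv()).as_rotvec()/(np.pi/2)).round(4),"pos",s["tool_pos"].round(4),"q6",s["q"][5].round(3),"t",s["time"])
fix(float(sys.argv[1]))
E
python3 fix.py 100.8; python3 fix.py 96
```

```text
tool y az 99.25795619017231 z [-0.025 -0.023 -0.999] turn frac [ 0.0151 -0.0156  0.0173] pos [ 0.4756 -0.1372  0.1571] q6 -2.027 t 19.0
tool y az 99.25795619017231 z [-0.025 -0.023 -0.999] turn frac [ 0.0145 -0.0162 -0.036 ] pos [ 0.4756 -0.1372  0.1571] q6 -2.027 t 19.0
```

Request:
{"fn": "move_arm", "kwargs": {"deltas": [[[0.015, -0.016, 0], [-0.085, -0.15, -0.05], -1], [[0.015, -0.016, 0], [-0.085, -0.213, -0.2], -1], [[0.015, -0.016, 0], [-0.085, -0.213, -0.5], -1], [[0.015, -0.016, 0], [-0.085, -0.213, -0.7], -1], [[0.015, -0.016, 0], [-0.085, -0.213, -0.7], -1]]}}

```text
time: 19.62
tool_pos: [0.4651, -0.1582, 0.0844]
tcp_rot: [0.25, -3.127, -0.004]
wrist_force: [0.4, -0.4, -0.7]
width: 0.999
```

```bash
python3 fix.py 99.3
```

```text
tool y az 99.14793497642573 z [-0.005  0.002 -1.   ] turn frac [-0.0012 -0.0032  0.0017] pos [ 0.4651 -0.1582  0.0844] q6 -2.109 t 19.625
```

Aligned to within 2 mm of the pot. I'll go down and grip.

Request:
{"fn": "move_arm", "kwargs": {"deltas": [[[0, 0, 0], [0.02, 0, -0.2], -1], [[0, 0, 0], [0.02, 0, -0.4], -1], [[0, 0, 0], [0.02, 0, -0.52], -1], [[0, 0, 0], [0.02, 0, -0.52], 0.2], [[0, 0, 0], [0.02, 0, -0.52], 0.6], [[0, 0, 0], [0.02, 0, -0.52], 0.6], [[0, 0, 0], [0.02, 0, -0.52], 0.6]], "grip_force": 40}}

```text
time: 20.5
tool_pos: [0.4699, -0.1595, 0.0359]
tcp_rot: [-0.25, 3.13, -0.001]
wrist_force: [-0.3, 0.5, 4.3]
width: 0.514
```

Gripped: opening is 44 mm and the pot is 45 mm. I'll lift and carry it over the front of the bin mouth.

Request:
{"fn": "move_arm", "kwargs": {"deltas": [[[0, 0, 0], [0, 0, 0.1], 0.6], [[0, 0, 0], [0, 0, 0.4], 0.6], [[0, 0, 0], [0, 0, 0.8], 0.6], [[0, 0, 0], [0, 0.05, 1], 0.6]]}}

```text
time: 21.0
tool_pos: [0.4701, -0.1548, 0.1377]
tcp_rot: [-0.249, 3.128, -0.003]
wrist_force: [0.4, 0.3, -0.1]
width: 0.516
```

Request:
{"fn": "move_arm", "kwargs": {"deltas": [[[0, 0, 0.03], [0.02, 0.2, 0.4], 0.6], [[0, 0, 0.06], [0.05, 0.5, 0.8], 0.6], [[0, 0, 0.1], [0.05, 0.9, 1], 0.6], [[0, 0, 0.1], [0.05, 1, 1], 0.6]]}}

```text
time: 21.5
tool_pos: [0.4752, -0.0529, 0.2376]
tcp_rot: [-0.498, 3.097, -0.002]
wrist_force: [0.2, 0.1, -0.8]
width: 0.515
```

Request:
{"fn": "move_arm", "kwargs": {"deltas": [[[0, 0, 0.06], [0.05, 0.4, 0.15], 0.6], [[0, 0, 0.12], [0.1, 0.8, 0.3], 0.6], [[0, 0, 0.2], [0.1, 1, 0.3], 0.6], [[0, 0, 0.252], [0.1, 1, 0.3], 0.6], [[0, 0, 0.252], [0.1, 1, 0.3], 0.6]]}}

```text
time: 22.12
tool_pos: [0.4833, 0.0456, 0.2638]
tcp_rot: [1.093, -2.943, -0.0]
wrist_force: [-0.3, -0.5, -0.9]
width: 0.513
```

```bash
python3 fix.py 130.8
python3 - <<'E'
from lid import *
p,d,C=lid(); print(status.read_state()["width"])
H=cv2.cvtColor(p,cv2.COLOR_RGB2HSV); red=((H[...,0]<6)|(H[...,0]>176))&(H[...,1]>180)&(H[...,2]>60)
k,l,st,ce=cv2.connectedComponentsWithStats(red.astype(np.uint8))
for i in range(1,k):
    if st[i,4]>30: print(ce[i],st[i,4],np.median(C[l==i],0))
E
```

```text
tool y az 130.75455316697173 z [-0.002 -0.001 -1.   ] turn frac [ 0.0005 -0.0012  0.0005] pos [0.4833 0.0456 0.2638] q6 -2.239 t 22.125
{'time': np.float64(22.125), 'tool_pos': array([0.4833, 0.0456, 0.2638]), 'wrist_force': array([-0.2658, -0.5497, -0.8534])}
lid angle 1.286 1826
0.5134739781345791
[310.68656716 195.5       ] 134 [0.47620199 0.03329833 0.29480352]
```

The pot is held and the lid is still parked at 1.286. I'll move over the front half of the mouth.

Request:
{"fn": "move_arm", "kwargs": {"deltas": [[[0, 0, 0], [0.1, 0.3, 0], 0.6], [[0, 0, 0], [0.2, 0.6, 0], 0.6], [[0, 0, 0], [0.3, 0.9, 0], 0.6], [[0, 0, 0], [0.3, 0.9, 0], 0.6]]}}

```text
time: 22.68
tool_pos: [0.5142, 0.1367, 0.2642]
tcp_rot: [1.095, -2.944, -0.0]
wrist_force: [0.3, -0.3, -0.9]
width: 0.512
```

Request:
{"fn": "move_arm", "kwargs": {"deltas": [[[0, 0, 0], [0.15, 0.3, 0], 0.6], [[0, 0, 0], [0.28, 0.6, 0], 0.6], [[0, 0, 0], [0.36, 0.75, 0], 0.6], [[0, 0, 0], [0.36, 0.75, 0], 0.6]]}}

```text
time: 23.18
tool_pos: [0.5501, 0.2105, 0.2644]
tcp_rot: [1.095, -2.943, 0.001]
wrist_force: [0.2, -0.9, -1.6]
width: 0.514
```

Run:
```python
from lid import *
p,d,C=lid("scene"); cv2.imwrite("pics/sc3.png",cv2.resize(p[100:310,320:600,::-1],(800,600),interpolation=cv2.INTER_CUBIC))
```

```text
{'time': np.float64(23.175), 'tool_pos': array([0.5501, 0.2105, 0.2644]), 'wrist_force': array([ 0.2076, -0.8518, -1.5576])}
lid angle 1.261 1393
```

View pics/sc3.png

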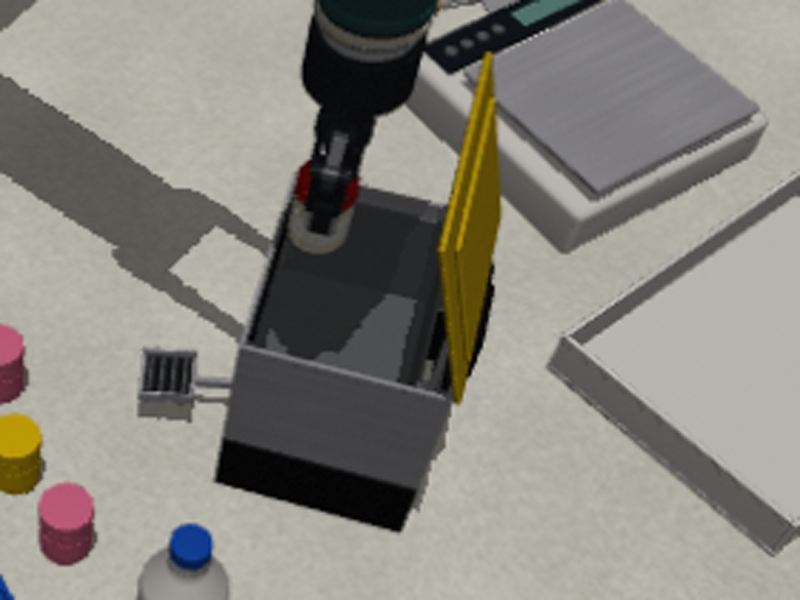

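The pot is over the front half of the mouth, with the gripper well clear of the open lid. I'll lower and release.

Request:
{"fn": "move_arm", "kwargs": {"deltas": [[[0, 0, 0], [0, 0, -0.2], 0.6], [[0, 0, 0], [0, 0, -0.45], 0.6], [[0, 0, 0], [0, 0, -0.7], 0.6], [[0, 0, 0], [0, 0, -0.9], 0.6], [[0, 0, 0], [0, 0, -0.9], 0.6], [[0, 0, 0], [0, 0, -0.9], 0]]}}

```text
time: 23.98
tool_pos: [0.5504, 0.2108, 0.1755]
tcp_rot: [-1.095, 2.944, -0.0]
wrist_force: [-0.6, 0.8, -1.1]
width: 0.515
```

Request:
{"fn": "move_arm", "kwargs": {"deltas": [[[0, 0, 0], [0, 0, 0], -0.5], [[0, 0, 0], [0, 0, 0], -0.6], [[0, 0, 0], [0, 0, 0], -0.6], [[0, 0, 0], [0, 0, 0.3], -0.6], [[0, 0, 0], [0, 0, 0.7], -0.6], [[0, 0, 0], [0, 0, 0.95], -0.6], [[0, 0, 0], [0, 0, 0.95], -0.6]]}}

```text
time: 24.85
tool_pos: [0.5517, 0.2115, 0.273]
tcp_rot: [-1.093, 2.939, -0.0]
wrist_force: [1.4, -0.2, -0.4]
width: 0.794
```

Request:
{"fn": "move_arm", "kwargs": {"deltas": [[[0, 0, 0], [-0.3, -0.3, 0], 0.5], [[0, 0, 0], [-0.6, -0.75, 0], 0.8], [[0, 0, 0], [-0.6, -0.8, 0], 0.8], [[0, 0, 0.05], [-0.6, -0.85, -0.1], 0.8], [[0, 0, 0.11], [-0.6, -0.85, -0.2], 0.8], [[0, 0, 0.11], [-0.6, -0.85, -0.2], 0.8]], "grip_force": 20}}

```text
time: 25.6
tool_pos: [0.4893, 0.126, 0.2478]
tcp_rot: [1.343, -2.837, -0.002]
wrist_force: [0.5, 0.1, 0.2]
width: 0.098
```

```bash
python3 fix.py 140.7
python3 - <<'E'
from lid import *
th=np.radians(40.8); bx=np.array([np.cos(th),np.sin(th)]); by=np.array([-bx[1],bx[0]])
for n in ["scene","side"]:
    p,d,C=lid(n); H=cv2.cvtColor(p,cv2.COLOR_RGB2HSV); red=((H[...,0]<6)|(H[...,0]>176))&(H[...,1]>180)&(H[...,2]>50)
    k,l,st,ce=cv2.connectedComponentsWithStats(red.astype(np.uint8))
    for i in range(1,k):
        if st[i,4]>15: m=np.median(C[l==i],0); print(n,ce[i],st[i,4],m,(m[:2]-[.584,.241])@np.c_[bx,by])
p,_=p,d; cv2.imwrite("pics/s5.png",cv2.resize(p[100:260,240:440,::-1],(800,600),interpolation=cv2.INTER_CUBIC))
m=(C[...,2]>.02)&(C[...,2]<.06); Q=C[m]; a=(Q[:,:2]-[.584,.241])@np.c_[bx,by]; k=(a[:,0]>-.19)&(a[:,0]<-.11)&(abs(a[:,1])<.07); print("tread",k.sum(),np.median(Q[k],0),np.median(a[k],0),cv2.minAreaRect((Q[k][:,:2]*1000).astype(np.float32)))
E
```

```text
tool y az 140.65230237664076 z [-0.003 -0.    -1.   ] turn frac [ 0.0003 -0.002   0.0005] pos [0.4893 0.126  0.2478] q6 -2.252 t 25.6
{'time': np.float64(25.6), 'tool_pos': array([0.4893, 0.126 , 0.2478]), 'wrist_force': array([0.4793, 0.1397, 0.1852])}
lid angle 1.261 1393
scene [424.69686411 208.7804878 ] 287 [0.55065589 0.20659281 0.14309505] [-0.04772369 -0.00425834]
{'time': np.float64(25.65), 'tool_pos': array([0.4897, 0.1261, 0.2486]), 'wrist_force': array([-0.5782, -0.0921, -0.0557])}
lid angle 1.287 1828
tread 268 [0.48976692 0.12683887 0.03601737] [-0.14577533 -0.0238087 ] ((493.5885925292969, 131.48155212402344), (57.693824768066406, 52.90949630737305), 50.87327575683594)
```

View pics/s5.png

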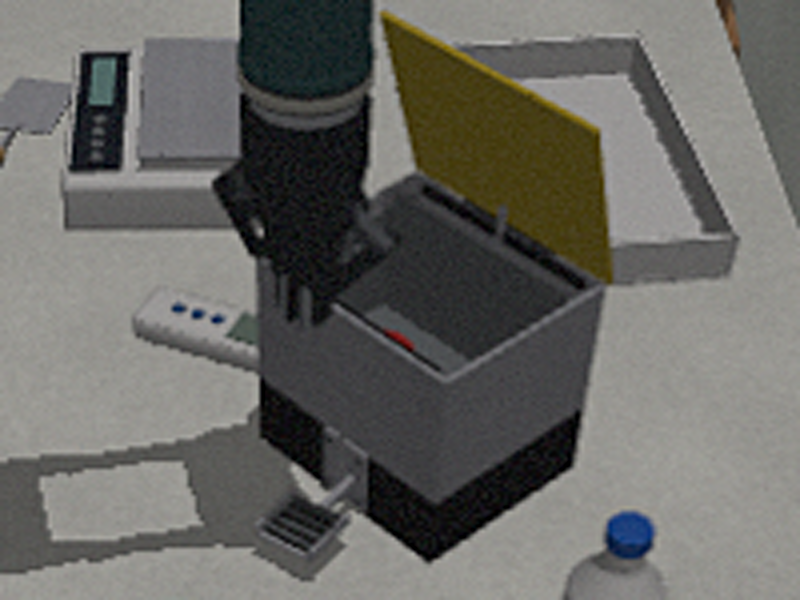

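The red cap is in the bin, standing upright (cap top z 0.143, bin x −48 mm), and the lid is still parked at 1.287. I'll return to the parked tread.

Request:
{"fn": "move_arm", "kwargs": {"deltas": [[[0, 0, 0], [0, 0.005, -0.2], 0.8], [[0, 0, 0], [0, 0.01, -0.5], 0.8], [[0, 0, 0], [0, 0.01, -0.8], 0.8], [[0, 0, 0], [0, 0.01, -1], 0.8]]}}

```text
time: 26.2
tool_pos: [0.4898, 0.1271, 0.1487]
tcp_rot: [1.343, -2.839, -0.0]
wrist_force: [-0.0, -0.1, -0.9]
width: 0.099
```

Request:
{"fn": "move_arm", "kwargs": {"deltas": [[[0, 0, 0], [0, 0, -0.2], 0.8], [[0, 0, 0], [0, 0, -0.5], 0.8], [[0, 0, 0], [0, 0, -0.75], 0.8], [[0, 0, 0], [0, 0, -0.9], 0.8], [[0, 0, 0], [0, 0, -0.97], 0.8], [[0, 0, 0], [0, 0, -1], 0.8], [[0, 0, 0], [0, 0, -1], 0.8]]}}

```text
time: 27.08
tool_pos: [0.4906, 0.127, 0.0505]
tcp_rot: [-1.345, 2.838, -0.0]
wrist_force: [-0.1, -0.8, -0.0]
width: 0.097
```

Request:
{"fn": "move_arm", "kwargs": {"deltas": [[[0, 0, 0], [-0.005, 0, -0.04], 0.8], [[0, 0, 0], [-0.005, 0, -0.08], 0.8], [[0, 0, 0], [-0.005, 0, -0.11], 0.8], [[0, 0, 0], [-0.005, 0, -0.13], 0.8], [[0, 0, 0], [-0.005, 0, -0.14], 0.8], [[0, 0, 0], [-0.005, 0, -0.15], 0.8], [[0, 0, 0], [-0.005, 0, -0.16], 0.8], [[0, 0, 0], [-0.005, 0, -0.17], 0.8], [[0, 0, 0], [-0.005, 0, -0.18], 0.8], [[0, 0, 0], [-0.005, 0, -0.19], 0.8], [[0, 0, 0], [-0.005, 0, -0.2], 0.8], [[0, 0, 0], [-0.005, 0, -0.2], 0.8]]}}

```text
time: 28.58
tool_pos: [0.4897, 0.1271, 0.0306]
tcp_rot: [-1.345, 2.839, 0.0]
wrist_force: [-2.2, -0.0, 6.8]
width: 0.096
```

Request:
{"fn": "move_arm", "kwargs": {"deltas": [[[0, 0, 0], [0, 0, -0.006], 0.8], [[0, 0, 0], [0, 0, -0.012], 0.8], [[0, 0, 0], [0, 0, -0.018], 0.8], [[0, 0, 0], [0, 0, -0.018], 0.8]]}}

```text
time: 29.08
tool_pos: [0.4898, 0.1271, 0.0289]
tcp_rot: [-1.345, 2.839, 0.0]
wrist_force: [-2.8, 1.1, 6.3]
width: 0.099
```

Request:
{"fn": "move_arm", "kwargs": {"deltas": [[[0, 0, 0], [0, 0, -0.006], 0.8], [[0, 0, 0], [0, 0, -0.012], 0.8], [[0, 0, 0], [0, 0, -0.012], 0.8]]}}

```text
time: 29.45
tool_pos: [0.4899, 0.1272, 0.0281]
tcp_rot: [-1.345, 2.838, 0.0]
wrist_force: [-3.4, 1.8, 9.8]
width: 0.094
```

Request:
{"fn": "move_arm", "kwargs": {"deltas": [[[0, 0, 0], [0, 0, -0.005], 0.8], [[0, 0, 0], [0, 0, -0.008], 0.8], [[0, 0, 0], [0, 0, -0.008], 0.8]]}}

```text
time: 29.82
tool_pos: [0.49, 0.1272, 0.0277]
tcp_rot: [-1.345, 2.838, 0.0]
wrist_force: [-4.2, -0.6, 12.3]
width: 0.09
```

At the bottom again (12 N). I'll swing back to the left.

Request:
{"fn": "move_arm", "kwargs": {"deltas": [[[0, 0, -0.01], [-0.015, 0.014, 0.003], 0.8], [[0, 0, -0.02], [-0.03, 0.028, 0.003], 0.8], [[0, 0, -0.03], [-0.045, 0.041, 0.003], 0.8], [[0, 0, -0.04], [-0.06, 0.055, 0.003], 0.8], [[0, 0, -0.05], [-0.076, 0.068, 0.003], 0.8], [[0, 0, -0.055], [-0.091, 0.081, 0.003], 0.8]]}}

```text
time: 30.58
tool_pos: [0.4813, 0.1348, 0.0277]
tcp_rot: [-1.221, 2.893, -0.001]
wrist_force: [-2.8, -2.2, 7.1]
width: 0.099
```

Request:
{"fn": "move_arm", "kwargs": {"deltas": [[[0, 0, -0.01], [-0.014, 0.015, 0], 0.8], [[0, 0, -0.02], [-0.027, 0.03, 0], 0.8], [[0, 0, -0.03], [-0.041, 0.044, 0], 0.8], [[0, 0, -0.04], [-0.055, 0.058, 0], 0.8], [[0, 0, -0.05], [-0.068, 0.073, 0], 0.8], [[0, 0, -0.055], [-0.082, 0.087, 0], 0.8], [[0, 0, -0.055], [-0.082, 0.087, 0], 0.8]]}}

```text
time: 31.45
tool_pos: [0.4728, 0.1437, 0.0274]
tcp_rot: [-1.095, 2.944, -0.001]
wrist_force: [-2.4, -0.7, 7.4]
width: 0.098
```

Run:
```python
from lid import *
p,d,C=lid(); cv2.imwrite("pics/s6.png",cv2.resize(p[170:260,280:400,::-1],(800,600),interpolation=cv2.INTER_CUBIC))
th=np.radians(40.8); bx=np.array([np.cos(th),np.sin(th)]); by=np.array([-bx[1],bx[0]])
m=(C[...,2]>.012)&(C[...,2]<.035); Q=C[m]; a=(Q[:,:2]-[.584,.241])@np.c_[bx,by]; k=(a[:,0]>-.19)&(a[:,0]<-.11)&(abs(a[:,1])<.07); print("tread",k.sum(),np.percentile(a[k],[5,50,95],axis=0))
```

```text
{'time': np.float64(31.45), 'tool_pos': array([0.4728, 0.1437, 0.0274]), 'wrist_force': array([-2.3953, -0.71  ,  7.3595])}
lid angle 1.343 2023
tread 162 [[-0.16724753 -0.02687904]
 [-0.15638755 -0.0117752 ]
 [-0.12619101  0.02363629]]
```

View pics/s6.png

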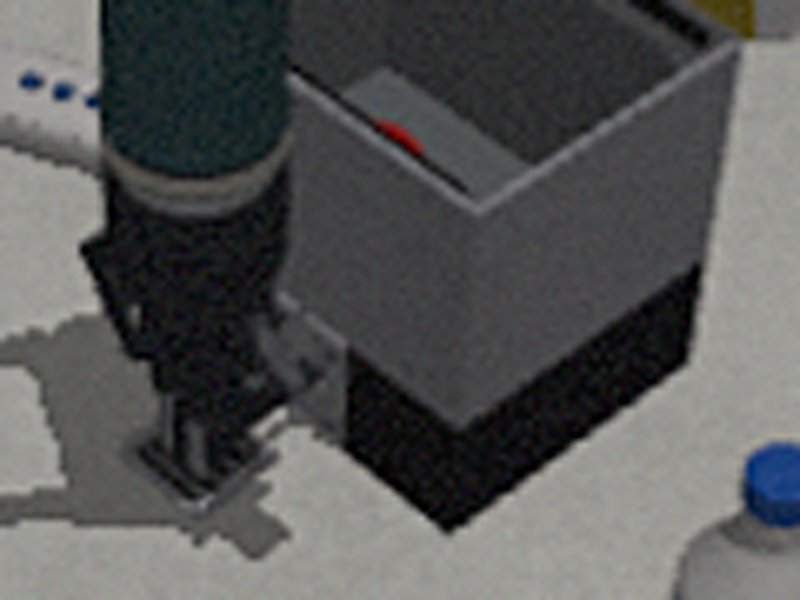

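Request:
{"fn": "move_arm", "kwargs": {"deltas": [[[0, 0, 0], [-0.006, 0.008, 0], 0.8], [[0, 0, 0], [-0.012, 0.015, 0], 0.8], [[0, 0, 0], [-0.018, 0.022, 0], 0.8], [[0, 0, 0], [-0.018, 0.022, 0], 0.8]]}}

```text
time: 32.0
tool_pos: [0.4717, 0.1451, 0.0276]
tcp_rot: [-1.096, 2.942, -0.003]
wrist_force: [-0.2, -4.5, 7.5]
width: 0.104
```

Request:
{"fn": "move_arm", "kwargs": {"deltas": [[[0, 0, 0], [0, 0, 0.01], 0.8], [[0, 0, 0], [0, 0, 0.02], 0.8], [[0, 0, 0], [0, 0, 0.03], 0.8], [[0, 0, 0], [0, 0, 0.04], 0.8], [[0, 0, 0], [0, 0, 0.05], 0.8], [[0, 0, 0], [0, 0, 0.06], 0.8], [[0, 0, 0], [0, 0, 0.07], 0.8], [[0, 0, 0], [0, 0, 0.08], 0.8], [[0, 0, 0], [0, 0, 0.09], 0.8], [[0, 0, 0], [0, 0, 0.1], 0.8]]}}

```text
time: 33.25
tool_pos: [0.4709, 0.1459, 0.0367]
tcp_rot: [-1.095, 2.944, -0.0]
wrist_force: [0.5, -3.8, 4.9]
width: 0.096
```

```bash
python3 lid.py
```

```text
{'time': np.float64(33.25), 'tool_pos': array([0.4709, 0.1459, 0.0367]), 'wrist_force': array([ 0.4874, -3.7679,  4.9026])}
lid angle 1.283 1834
```

The home stop is felt sideways, and the pedal follows the fingers with 5 N of lid load. I'll ease it up slowly.

Request:
{"fn": "move_arm", "kwargs": {"deltas": [[[0, 0, 0], [0.003, -0.004, 0.015], 0.8], [[0, 0, 0], [0.006, -0.008, 0.03], 0.8], [[0, 0, 0], [0.006, -0.008, 0.045], 0.8], [[0, 0, 0], [0.006, -0.008, 0.06], 0.8], [[0, 0, 0], [0.006, -0.008, 0.075], 0.8], [[0, 0, 0], [0.006, -0.008, 0.09], 0.8], [[0, 0, 0], [0.006, -0.008, 0.105], 0.8], [[0, 0, 0], [0.006, -0.008, 0.12], 0.8], [[0, 0, 0], [0.006, -0.008, 0.135], 0.8], [[0, 0, 0], [0.006, -0.008, 0.15], 0.8], [[0, 0, 0], [0.006, -0.008, 0.165], 0.8], [[0, 0, 0], [0.006, -0.008, 0.18], 0.8], [[0, 0, 0], [0.006, -0.008, 0.195], 0.8], [[0, 0, 0], [0.006, -0.008, 0.21], 0.8], [[0, 0, 0], [0.006, -0.008, 0.22], 0.8]]}}

```text
time: 35.17
tool_pos: [0.471, 0.1451, 0.0585]
tcp_rot: [-1.095, 2.944, 0.0]
wrist_force: [3.1, 1.7, 3.5]
width: 0.099
```

Request:
{"fn": "move_arm", "kwargs": {"deltas": [[[0, 0, 0], [0, 0, 0.01], 0.8], [[0, 0, 0], [0, 0, 0.02], 0.8], [[0, 0, 0], [0, 0, 0.03], 0.8], [[0, 0, 0], [0, 0, 0.04], 0.8], [[0, 0, 0], [0, 0, 0.05], 0.8], [[0, 0, 0], [0, 0, 0.06], 0.8], [[0, 0, 0], [0, 0, 0.07], 0.8], [[0, 0, 0], [0, 0, 0.08], 0.8], [[0, 0, 0], [0, 0, 0.09], 0.8], [[0, 0, 0], [0, 0, 0.1], 0.8], [[0, 0, 0], [0, 0, 0.11], 0.8], [[0, 0, 0], [0, 0, 0.12], 0.8], [[0, 0, 0], [0, 0, 0.13], 0.8], [[0, 0, 0], [0, 0, 0.14], 0.8], [[0, 0, 0], [0, 0, 0.15], 0.8]]}}

```text
time: 37.05
tool_pos: [0.4706, 0.1448, 0.0732]
tcp_rot: [1.095, -2.944, 0.0]
wrist_force: [2.7, 1.1, 3.7]
width: 0.103
```

```bash
python3 lid.py
```

```text
{'time': np.float64(37.05), 'tool_pos': array([0.4706, 0.1448, 0.0732]), 'wrist_force': array([2.6698, 1.094 , 3.7085])}
lid angle 0.012 2301
```

Request:
{"fn": "move_arm", "kwargs": {"deltas": [[[0, 0, 0], [0, 0, 0.008], 0.8], [[0, 0, 0], [0, 0, 0.016], 0.8], [[0, 0, 0], [0, 0, 0.024], 0.8], [[0, 0, 0], [0, 0, 0.032], 0.8], [[0, 0, 0], [0, 0, 0.04], 0.8], [[0, 0, 0], [0, 0, 0.048], 0.8], [[0, 0, 0], [0, 0, 0.056], 0.8], [[0, 0, 0], [0, 0, 0.07], 0.8], [[0, 0, 0], [0, 0, 0.09], 0.8], [[0, 0, 0], [0, 0, 0.12], 0.8], [[0, 0, 0], [0, 0, 0.15], 0.8], [[0, 0, 0], [0, 0, 0.15], 0.8]]}}

```text
time: 38.6
tool_pos: [0.4711, 0.145, 0.0887]
tcp_rot: [-1.095, 2.944, -0.0]
wrist_force: [0.9, -0.8, -0.7]
width: 0.101
```

Request:
{"fn": "move_arm", "kwargs": {"deltas": [[[0, 0, 0], [-0.1, -0.08, 0.2], 0.8], [[0, 0, 0], [-0.2, -0.16, 0.5], 0.8], [[0, 0, 0], [-0.2, -0.16, 0.9], 0.8], [[0, 0, 0], [-0.2, -0.16, 1], 0.8], [[0, 0, 0], [-0.2, -0.16, 1], 0.8]]}}

```text
time: 39.22
tool_pos: [0.4514, 0.1291, 0.1888]
tcp_rot: [-1.095, 2.943, -0.0]
wrist_force: [0.7, -0.9, 0.1]
width: 0.097
```

Run:
```python
from lid import *
p,d,C=lid(); cv2.imwrite("pics/s7.png",p[...,::-1])
th=np.radians(40.8); bx=np.array([np.cos(th),np.sin(th)]); by=np.array([-bx[1],bx[0]])
H=cv2.cvtColor(p,cv2.COLOR_RGB2HSV); y=(H[...,0]>20)&(H[...,0]<32)&(H[...,1]>150)&(C[...,2]>.15); print("lid z",np.median(C[y][:,2]))
m=(C[...,2]>.05)&(C[...,2]<.095); Q=C[m]; a=(Q[:,:2]-[.584,.241])@np.c_[bx,by]; k=(a[:,0]>-.19)&(a[:,0]<-.115)&(abs(a[:,1])<.07); print("tread",k.sum(),np.median(Q[k],0),np.median(a[k],0),cv2.minAreaRect((Q[k][:,:2]*1000).astype(np.float32)))
# same measure on the starting picture
C0=cloud(camera_info("side"),np.load("pics/side0.npz")["d"]); m=(C0[...,2]>.05)&(C0[...,2]<.095); Q=C0[m]; a=(Q[:,:2]-[.584,.241])@np.c_[bx,by]; k=(a[:,0]>-.19)&(a[:,0]<-.115)&(abs(a[:,1])<.07); print("start",k.sum(),np.median(Q[k],0),np.median(a[k],0),cv2.minAreaRect((Q[k][:,:2]*1000).astype(np.float32)))
```

```text
{'time': np.float64(39.225), 'tool_pos': array([0.4514, 0.1291, 0.1888]), 'wrist_force': array([ 0.7254, -0.872 ,  0.0825])}
lid angle 0.011 2498
lid z 0.20486844618049943
tread 232 [0.47512881 0.14569075 0.07902323] [-0.14572083 -0.00044413] ((476.232421875, 148.6880645751953), (51.386260986328125, 54.65237808227539), 41.89314651489258)
start 232 [0.47516909 0.14672784 0.07894136] [-0.1460125  -0.00065338] ((477.2454833984375, 148.46046447753906), (50.39558029174805, 55.34309005737305), 38.551082611083984)
```

View pics/s7.png

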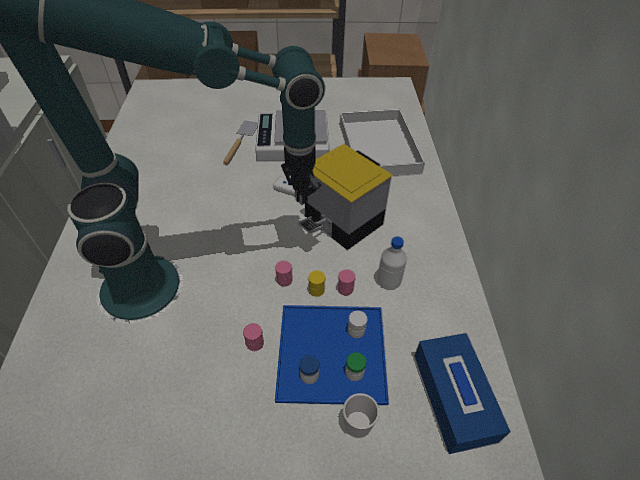

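The final view shows the lid shut (z 0.205 as at the start) and the tread back to its starting pose within 1 mm. The other pots, bottle, beaker and thermometer are in place and the robot is clear, so I'm handing in.

```bash
python3 -c "
from workcell import order; print(order.finish_job())"
```

```text
the job is handed in; nothing more can be done
None
```

The red-capped pot is in the bin, the lid is shut, and I handed the job in at about 39 s of the 72 s. The hand-in gave no verdict.

**What I did**
- **Parking the lid:** I pressed the pedal until I felt the bottom stop at about 13 N, pushed it 25 mm right under the catch and let it up. With the robot off the pedal, the lid stayed parked at about 1.285 rad and the tread sat 23 mm to the right.
- **The pot:** I lowered it into the front half of the bin mouth and released it. It landed upright, with its cap top at z 0.143 and its centre about 48 mm in front of the bin centre, and the lid was still parked at about 1.287 rad.
- **Closing:** I pressed the pedal free of the catch, brought it back left to its home stop and eased it up over about 5 s.

**Last checks**
- **Lid:** it measured 0.011 rad at its starting height.
- **Pedal tread:** it was within about 1 mm of its starting position. Its yaw read 3° higher than at the start, which I put down to measurement noise.
- **Bystanders:** the other three pots, bottle, beaker and thermometer looked unmoved in the side view. I did not measure their positions.
- **Forces:** the highest wrist force reading on the pedal was about 15 N. I read it only at the end of each move, so short peaks in between would not show.

**What went wrong:** over the tray the last joint ran to its limit, reading -2.551 against -2.55 rad, and the tool stopped about 2 cm short. I turned it away at once and picked the pot up at a different yaw. I can't tell whether that tiny overrun counts as passing the joint's range.

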